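Clear the bamboo rest and put the toothbrush tube away

ROBOT

A 6-joint arm with a two-finger parallel gripper is mounted at the origin on the work surface. World frame = base frame: x ahead of the robot, y to its left, z up, the work surface at z = 0. Lengths are in m, angles in rad, forces in N, time in s.
With the tool pointing down it reaches from about 0.35 to 0.975 m from the base axis. Payload 4.9 kg.
Tool frame: the origin (TCP) lies at the very end of the fingers, on their centre line; the grasp point (between the pads) lies behind it (manip.pinch_z is the y of the grasp point in the tool frame, in m); y points along the fingers, x is the direction in which the jaws open and shut, and the axes are right-handed (so a half turn about y gives the same grasp; the last joint's range is limited). The gripper opens to 85 mm and grips with 20 to 120 N. Pads are 22 mm wide; open, the fingers measure 114 mm over their backs; the gripper's body (76 mm by 85 mm) begins 54 mm behind the grasp point. The pads swing forward as they close: fully open they stand 13 mm farther back than shut.
Start: joints at [1.23, 0.053, 1.613, -0, 1.476, -0.119], TCP at [0.137, 0.61, 0.231] pointing down, gripper open.
Joint ranges: [-3.01, 3.01], [-1.01, 2.22], [0.06, 2.58], [-1.02, 4.17], [0.09, 2.62], [-3.14, 3.14]. Speed limits (rad/s): [2.57, 2.57, 3.14, 3.14, 3.14, 3.14].

INTERFACE

Orientations are given as a unit quaternion [w, x, y, z].
In Python, from plant import manip gives the robot as it stands.
- The arm moves only by the tool drive_tool, never from a script. Its argument "motion" is a list of rows, each a list of 3 entries, a list of its own where there are three numbers: the shift along the tool's x, y, z in units of 25 mm (1.0 is 25 mm), then the turn, a rotation vector about the tool's x, y, z in units of 5 degrees (1.0 is 5 degrees), then the closure, from -1 (fully open) to 1 (shut). A call has 1 to 12 rows; each row shifts and turns the commanded pose from where the row before left it, along the tool's axes as they then stand; what a row does not reach is not made up. A row lasts 1/10 s, in which the tool goes at most 50 mm and 8.59 degrees, less where a joint would pass 70% of its speed; a pose out of reach is approached as far as the arm can. A call is refused whole if a number of a shift passes 1 or a number of a turn 1, either way. A call with a gripper value outside its range is refused whole. The fingers move at their own pace and stop on an object; the grip force is fixed at half the most. Time passes only in rows, so rows that do not move let the fingers close. It gives the time, the measured TCP pose, the force and the opening at its end, in the units of the state.
- manip.state(): the state, without advancing time (a new reading comes with each control period).
- manip.grab_frame(name): name is "side" or "top"; returns a dict with "img" (400x640x3 uint8, blue, green, red), "range_z" (400x640 float32, m along the optical axis (not along the pixel's ray), 0 where there is no reading), "camera_matrix" (3x3 intrinsics, pixels), "world_from_camera" (4x4, takes a point from camera to world coordinates). Camera axes: x right, y down, z forward; pixel columns grow to the right and rows downward; lengths in m; the calibration is good to about 2 mm. A picture is of the moment at which its call begins.
- manip.job_done(): hands the job in, once; it reports no verdict.
The state is a dict: "time": time; "joint_pos": joint angles; "joint_vel": joint speeds; "joint_efforts": joint torques, N m; "tool_pos": TCP position; "tool_rot": TCP orientation; "contact_force": force on the tool from outside, world axes, zero at the start; "ft_torque": the same for the moment, N m; "gripper_width": opening from 0.0 (shut) to 1.0 (fully open).
Only numpy, scipy, OpenCV 4.12 (cv2) and the standard library are available. Lean on these libraries where they do the work, as an engineer would, in place of code of your own. Each camera call takes 0.05 s, during which the arm holds its last target. There are 200 camera calls.

TASK

Wipe the three blue tile chips off the bamboo tray with the nail brush, without touching them with the fingers, and set the brush down upright on the shelf beside the tray. Then draw the orange toothbrush tube out from under the grey riser by its end, lay it down on the ribbed liner clear of the riser and let go, take it again round its middle, and lay it centred in the two V rests of the tray, letting it settle fully into both while you still hold it before you let go. Leave the cup, pump bottle, blue tub and toilet brush holder where they stand.

Things in the scene. Friction and masses are not known exactly. Their poses are not given: they have to be found in the camera images.
- tube_mid (a point): Orange toothbrush tube, white end caps: plain cylinder 26 mm across, 170 mm long, about 60 g, always lying. Point: centre of its axis; x along the axis, into the riser. Starts in the liner's middle groove, axis 15 mm above the shelf, robot-side end sticking out 34 to 40 mm from the riser, the rest under it. To lift by the middle, first pull it about 160 mm out.
- riser: Fixed grey riser, a low bridge open in front: top board 118 mm wide (y), 165 mm deep (x), underside 40 mm and upper side 52 mm above the shelf, 8 mm side walls. Origin: middle of its front edge, at shelf height; x points into the riser, away from the robot: the tube comes out along negative x.
- liner (a point): Fixed ribbed liner: grey, 2 mm thick, 92 mm wide, reaching 210 mm out from the riser's front edge; black ribs 3 mm wide and 3 mm high, 19 mm apart, along x. The tube sits between two ribs and does not roll, its axis then 15 mm above the shelf. Point: on the middle groove's floor, 105 mm out from the riser; axes as the riser's.
- rest (a point): Where the tube's centre lies when seated in the two V rests: tray centre, 27 mm above the shelf; x along the groove, y across, z up. Each darker V rest spans 54 to 84 mm from the middle in x, on both sides, is 69 mm wide, opens upward at 90 degrees, top 37 mm above the shelf. The tube may point either way, its underside 4 mm above the board.
- board (a point): Fixed bamboo tray board, 184 mm (x) by 110 mm (y), 10 mm thick; point: centre of its upper face, 10 mm above the shelf, axes as the rests'. Between the V rests it is flat and free for 108 mm in x, with both y sides open, so the chips can be swept off along y.
- brush_mid (a point): Bamboo nail brush, a rigid block 80 mm long (x), 36 mm wide (y), 46 mm high, about 90 g, standing on the shelf: cream bristle block below (18 mm), bamboo grip above (28 mm), to be taken across its 36 mm width. Point: its centre, 23 mm up. Held upright with its long side along the tray's x it passes between the V rests.
- chip0_mid (a point): Blue glazed tile chip, 24 x 16 x 9 mm, about 11 g, loose on the flat part of the tray within 30 mm of the tray's centre in both x and y. The point is its centre.
- chip1_mid (a point): Blue glazed tile chip, 24 x 16 x 9 mm, about 11 g, loose on the flat part of the tray within 30 mm of the tray's centre in both x and y. The point is its centre.
- chip2_mid (a point): Blue glazed tile chip, 24 x 16 x 9 mm, about 11 g, loose on the flat part of the tray within 30 mm of the tray's centre in both x and y. The point is its centre.
- cup_mid (a point): White ceramic toothbrush cup, 72 mm across, 95 mm high, standing on the rear of the riser. Point at its centre. Bystander.
- bottle_mid (a point): Stainless pump bottle, 58 mm across, 161 mm high. Point on its axis 80 mm up. Bystander.
- tub_mid (a point): Closed blue plastic tub, 106 x 126 x 70 mm. Point at its centre, 35 mm up. Bystander.
- holder_mid (a point): Chrome toilet brush holder, 92 mm across, 168 mm high, with the brush's thin handle up to 354 mm. Point on its axis 80 mm up. Bystander.

How it is judged:
On the way, in this order (a step that is already met when the one before it is completed fails the run):
1. all three chips are off the tray, on the shelf, with the brush in the fingers ((x of chip0_mid in the frame of rest above 0.094 m or x of chip0_mid in the frame of rest below -0.094 m or y of chip0_mid in the frame of rest above 0.057 m or y of chip0_mid in the frame of rest below -0.057 m) and height (world z) of each of chip0_mid, chip1_mid, chip2_mid below 0.016 m and (x of chip1_mid in the frame of rest above 0.094 m or x of chip1_mid in the frame of rest below -0.094 m or y of chip1_mid in the frame of rest above 0.057 m or y of chip1_mid in the frame of rest below -0.057 m) and (x of chip2_mid in the frame of rest above 0.094 m or x of chip2_mid in the frame of rest below -0.094 m or y of chip2_mid in the frame of rest above 0.057 m or y of chip2_mid in the frame of rest below -0.057 m) and contact force between the fingers and brush above 0.5 N), for 0.2 s.
2. the brush stands upright on the shelf off the tray, let go (height (world z) of brush_mid below 0.03 m and angle between brush_mid's own z axis and vertical below 0.15 rad and (x of brush_mid in the frame of rest above 0.092 m or x of brush_mid in the frame of rest below -0.092 m or y of brush_mid in the frame of rest above 0.055 m or y of brush_mid in the frame of rest below -0.055 m) and contact force between the fingers and brush below 0.05 N), for 0.2 s.
3. the tube lies on the liner clear of the riser, let go and at rest (x of tube_mid in the frame of riser between -0.21 and -0.088 m and y of tube_mid in the frame of riser between -0.046 and 0.046 m and height (world z) of tube_mid below 0.022 m and linear speed of tube below 0.03 m/s and contact force between the fingers and tube below 0.05 N), for 0.2 s.
4. the tube is settled in both V rests while the fingers still hold it (x of tube_mid in the frame of rest between -0.012 and 0.012 m and y of tube_mid in the frame of rest between -0.003 and 0.003 m and z of tube_mid in the frame of rest between -0.003 and 0.003 m and angle between the x axis of tube_mid and the x axis of rest, either way round below 0.06 rad and contact force between the fingers and tube above 0.5 N and contact force between tube and tray above 0.1 N), for 0.2 s.
At the end, for the whole second after the job is handed in: Tube at rest in both V rests: within 12 mm of centre along the groove, 3 mm across and in height, 0.06 rad in line. Chip centres over 2 mm beyond the tray edge, under 16 mm high. Brush let go, upright within 0.15 rad, on the shelf off the tray (all of step 2 and x of tube_mid in the frame of rest between -0.012 and 0.012 m and y of tube_mid in the frame of rest between -0.003 and 0.003 m and z of tube_mid in the frame of rest between -0.003 and 0.003 m and angle between the x axis of tube_mid and the x axis of rest, either way round below 0.06 rad and linear speed of tube below 0.01 m/s and (x of chip0_mid in the frame of rest above 0.094 m or x of chip0_mid in the frame of rest below -0.094 m or y of chip0_mid in the frame of rest above 0.057 m or y of chip0_mid in the frame of rest below -0.057 m) and height (world z) of each of chip0_mid, chip1_mid, chip2_mid below 0.016 m and (x of chip1_mid in the frame of rest above 0.094 m or x of chip1_mid in the frame of rest below -0.094 m or y of chip1_mid in the frame of rest above 0.057 m or y of chip1_mid in the frame of rest below -0.057 m) and (x of chip2_mid in the frame of rest above 0.094 m or x of chip2_mid in the frame of rest below -0.094 m or y of chip2_mid in the frame of rest above 0.057 m or y of chip2_mid in the frame of rest below -0.057 m)); the robot touches nothing.
It fails at once if the white ceramic cup is shifted by more than 30 mm (distance of cup_mid from where it was at the start of the episode above 0.03 m).
It fails at once if the steel pump bottle is shifted by more than 30 mm (distance of bottle_mid from where it was at the start of the episode above 0.03 m).
It fails at once if the blue tub is shifted by more than 30 mm (distance of tub_mid from where it was at the start of the episode above 0.03 m).
It fails at once if the toilet brush holder is shifted by more than 30 mm (distance of holder_mid from where it was at the start of the episode above 0.03 m).
It fails at once if the fingers touch a tile chip (contact force between the fingers and chip0 above 1 N or contact force between the fingers and chip1 above 1 N or contact force between the fingers and chip2 above 1 N).
It also fails if it takes over 72 s, if anything falls off the work surface, if the arm or the gripper's body presses on something with over 40 N, if the wrist force passes 120 N, or if a joint passes its speed limit or range.

## Working session

There is one attempt and no reset: what is moved stays moved. The work goes in short steps, Python scripts to look and compute and a tool call to move; the robot and the scene stay as the last step left them, time stands still between calls to the robot, and variables do not carry over. Pictures are saved under pics/ and viewed, about 8 in all and at most 12, crops included, and the job is handed in when it is done.

Besides the shell and the picture viewer there is one more tool, called after "Emit:" by a JSON object that holds its "op" and its "data". drive_tool: Moves the arm, as the interface text tells. Its arguments: {"type":"object","properties":{"motion":{"type":"array","items":{"type":"array"}}},"required":["motion"]}

```bash
mkdir -p pics; ls
cat > h.py <<'E'
import numpy as np, cv2
from plant import manip
from scipy.spatial.transform import Rotation as R
def grab(n): return manip.grab_frame(n)
def pts(f):
    d=f["range_z"];K=f["camera_matrix"];v,u=np.indices(d.shape)
    P=np.stack([(u-K[0,2])/K[0,0]*d,(v-K[1,2])/K[1,1]*d,d],-1)
    T=f["world_from_camera"]; W=P@T[:3,:3].T+T[:3,3]; W[d==0]=np.nan
    return W
def ray(f,uv,z):
    K=f["camera_matrix"];T=f["world_from_camera"];uv=np.atleast_2d(uv).astype(float)
    d=np.c_[(uv[:,0]-K[0,2])/K[0,0],(uv[:,1]-K[1,2])/K[1,1],np.ones(len(uv))]@T[:3,:3].T
    o=T[:3,3]; return o+d*((z-o[2])/d[:,2])[:,None]
E
python3 - <<'E'
from h import *
s=manip.state();print(s,manip.pinch_z)
print(R.from_quat(np.roll(s["tool_rot"],-1)).as_matrix().round(3))
for n in("top","side"):
    f=grab(n);cv2.imwrite(f"pics/{n}0.png",f["img"]);np.savez(f"{n}0.npz",**f);print(n,f["world_from_camera"].round(3),f["camera_matrix"][0,0])
E
```

```text
pics
{'time': 0.0, 'joint_pos': array([ 1.22999347e+00,  5.33492557e-02,  1.61428104e+00,  3.38168817e-05,
        1.47597757e+00, -1.18987702e-01]), 'joint_vel': array([ 0.00048957, -0.00016084,  0.0002349 ,  0.00046142,  0.00041512,
        0.00071424]), 'joint_efforts': array([-1.41753120e-03, -3.93665850e+01, -3.70178461e+01, -3.49766096e-04,
        7.07642699e-03,  1.63692300e-07]), 'tool_pos': array([0.13727791, 0.60911212, 0.23007546]), 'tool_rot': array([-0.55190301,  0.55263427,  0.44097511, -0.44219836]), 'contact_force': array([-0.06611805, -0.6274518 ,  0.274142  ]), 'ft_torque': array([ 0.00063327, -0.03282148,  0.00166305]), 'gripper_width': 1.0021688926913292} -0.0187
[[ 0.22  -0.001 -0.975]
 [ 0.975 -0.002  0.22 ]
 [-0.002 -1.     0.   ]]
top [[-0.01  -0.99   0.139  0.442]
 [-1.     0.012  0.012 -0.003]
 [-0.014 -0.138 -0.99   1.226]
 [ 0.     0.     0.     1.   ]] 365.8134299767929
side [[ 0.837 -0.257  0.484  0.114]
 [-0.548 -0.397  0.736 -0.78 ]
 [ 0.003 -0.881 -0.473  0.595]
 [ 0.     0.     0.     1.   ]] 389.94877519691454
```

View pics/top0.png

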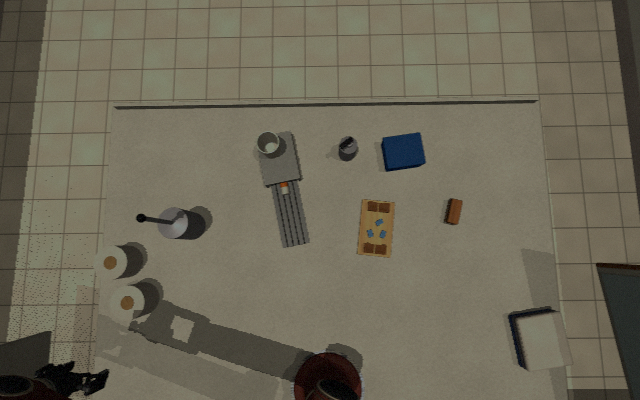

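View pics/side0.png

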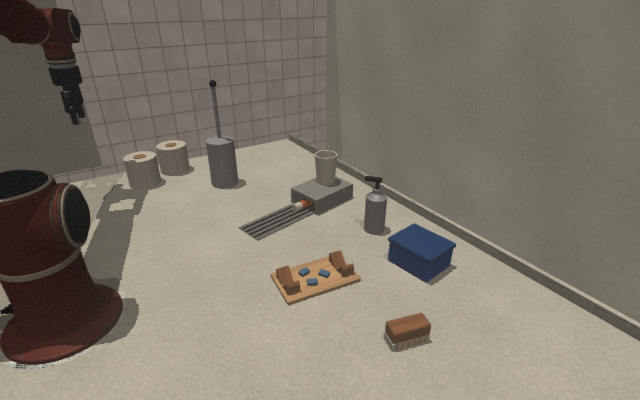

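The top view shows the tray at (376,229) with chips at about (378,223), (370,233) and (382,234). The brush is at (453,212), the riser at (281,158), the tube end at (285,187) and the liner at (291,220). The side view shows the same layout, with the brush upright at (408,330).

```bash
cat > meas.py <<'E'
from h import *
def blobs(m,amin):
    n,l,s,c=cv2.connectedComponentsWithStats(m.astype(np.uint8));return [(l==i) for i in range(1,n) if s[i,4]>=amin]
def rect(f,m,z):
    v,u=np.nonzero(m);W=ray(f,np.c_[u,v],z)[:,:2]
    # min-area rectangle in world mm
    (c,(w,h),a)=cv2.minAreaRect((W*1000).astype(np.float32))
    b=cv2.boxPoints((c,(w,h),a));e=b[1]-b[0];g=b[2]-b[1]
    L=e if np.hypot(*e)>np.hypot(*g) else g
    if L[0]<0:L=-L
    return np.array(c),sorted([w,h]),np.degrees(np.arctan2(L[1],L[0])),len(u),W.mean(0)*1000
def win(shape,u0,u1,v0,v1):
    m=np.zeros(shape,bool);m[v0:v1,u0:u1]=1;return m
def hsv(f): return cv2.cvtColor(f["img"],cv2.COLOR_BGR2HSV).astype(int)
E
python3 - <<'E'
from meas import *
f=dict(np.load("top0.npz"));H=hsv(f);W=pts(f);sh=H.shape[:2]
def pr(n,r):print(n,np.round(r[0],1),np.round(r[1],1),round(r[2],1),r[3],np.round(r[4],1))
h,s,v=H[...,0],H[...,1],H[...,2]
w=win(sh,345,410,185,270)
m=w&(s>90)
m=cv2.morphologyEx(m.astype(np.uint8),cv2.MORPH_CLOSE,np.ones((9,9)))>0
for b in blobs(m,200):pr("tray",rect(f,b,.01))
for b in blobs(w&(h>90)&(h<130)&(s>60),5):pr("chip",rect(f,b,.019))
for b in blobs(w&(s>90)&(h<25)&(v<130),20):pr("vrest?",rect(f,b,.037))
wb=win(sh,435,475,190,235)
for b in blobs(wb&(s>90),50):
    pr("brush",rect(f,b,.046)); print(np.nanpercentile(W[b][:,2],[10,50,90]))
wl=win(sh,265,315,180,255)
for b in blobs(wl&(s>110)&(h<20),8):pr("orange",rect(f,b,.025))
for b in blobs(win(sh,250,320,120,260)&(W[...,2]>.045)&(W[...,2]<.06),100):pr("risertop",rect(f,b,.052))
for b in blobs(wl&(v<130)&(W[...,2]<.02),100):pr("liner",rect(f,b,.003))
for n,q in(("cup",(250,285,125,165)),("bottle",(335,362,130,165)),("tub",(375,430,128,175)),("holder",(130,215,195,245))):
    k=win(sh,*q)&(W[...,2]>.06);print(n,np.nanpercentile(W[k],[2,98],axis=0).round(3).tolist())
x=f["img"][120:260,240:480];cv2.imwrite("pics/c1.png",cv2.resize(x,None,fx=3.3,fy=3.3,interpolation=cv2.INTER_CUBIC))
g=dict(np.load("side0.npz"))["img"];cv2.imwrite("pics/c2.png",cv2.resize(g[180:350,230:470],None,fx=3.3,fy=3.3,interpolation=cv2.INTER_CUBIC))
E
```

```text
tray [ 502.8 -167.9] [111.  183.3] -6.8 1857 [ 502.  -167.6]
chip [ 521.9 -177.1] [14.6 20.9] -64.3 31 [ 521.6 -177.5]
chip [ 485.2 -146.5] [13.5 21.5] 16.9 30 [ 485.3 -146.4]
chip [ 481.5 -187.3] [13.  22.1] -28.2 29 [ 481.3 -187.2]
vrest? [ 501.5 -164.2] [108.5 179.3] -6.8 1645 [ 501.1 -163.2]
brush [ 551.2 -412.5] [45.5 82.5] -14.6 336 [ 551.1 -413.7]
[0.02677212 0.04526442 0.04879949]
orange [648.7 137. ] [16.9 23.4] -89.7 37 [649.7 137.3]
risertop [734.1 153.3] [117.8 165.6] 11.3 1298 [718.8 143.3]
liner [543.2 119.9] [166.5 248.7] -0.4 3503 [537.7 116.9]
cup [[0.727, 0.14, 0.061], [0.793, 0.205, 0.15]]
bottle [[0.732, -0.101, 0.067], [0.784, -0.048, 0.163]]
tub [[0.697, -0.319, 0.065], [0.802, -0.197, 0.075]]
holder [[0.474, 0.401, 0.068], [0.556, 0.482, 0.351]]
```

View pics/c1.png

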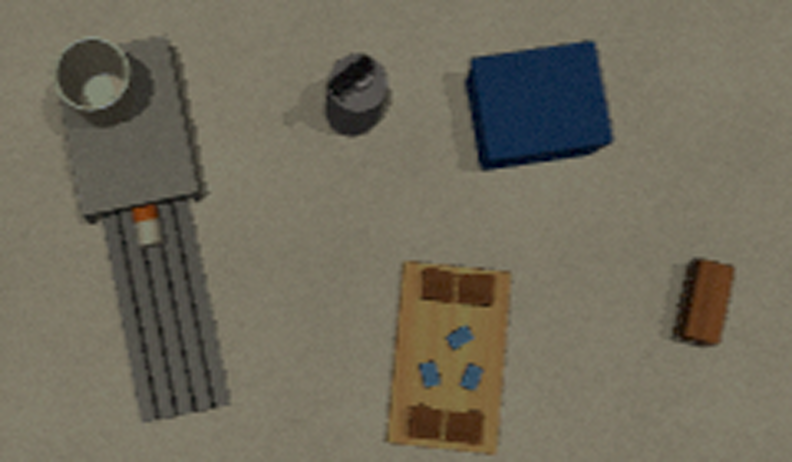

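The crop shows the tray, three chips, the V rests and the brush clearly. The tube's white cap sticks out of the riser at (148,235).

Poses so far:

| Item | Position (mm) | Yaw |
|---|---|---|
| Tray | (503, -168) | -6.8° |
| Brush | about (550, -417) | -14.6° |
| Riser front | about (653, 137) | 11.3° |

I'm setting off towards the brush.

```bash
cat > go.py <<'E'
# usage: go.py x y z(mm) yaw(deg of tool x) -> totals in tool units (world-down tool); turn first
import sys
from h import *
s=manip.state();t=np.array([float(a) for a in sys.argv[1:4]])/1000;M=R.from_quat(np.roll(s["tool_rot"],-1)).as_matrix()
d=M.T@(t-s["tool_pos"])/.025
print("t",s["time"],"pos",s["tool_pos"].round(4),"yaw",np.degrees(np.arctan2(M[1,0],M[0,0])).round(2),"w",round(s["gripper_width"],3),"F",s["contact_force"].round(1))
print("shift units",d.round(3),"rows>=",int(np.ceil(abs(d).max())))
if len(sys.argv)>4:
    y=np.radians(float(sys.argv[4]));G=np.array([[np.cos(y),0,-np.sin(y)],[np.sin(y),0,np.cos(y)],[0,-1,0]]).T
    G=np.array([[np.cos(y),np.sin(y),0],[0,0,-1],[-np.sin(y),np.cos(y),0]]).T
    print("turn units",(np.degrees(R.from_matrix(M.T@G).as_rotvec())/5).round(2)," shift after turn",(G.T@(t-s["tool_pos"])/.025).round(3))
E
python3 go.py 550 -417 150 75.4
```

```text
t 0.1 pos [0.1373 0.6091 0.2302] yaw 77.29 w 0.995 F [-1.3  0.1  0.2]
shift units [-36.403   3.268 -25.134] rows>= 37
turn units [-0.    0.38 -0.02]  shift after turn [-35.559   3.207 -26.322]
```

Emit:
{"op": "drive_tool", "data": {"motion": [[[-0.96, 0, -0.88], [0, 0, 0], -1], [[-0.96, 0, -0.88], [0, 0, 0], -1], [[-0.96, 0, -0.88], [0, 0, 0], -1], [[-0.96, 0, -0.88], [0, 0, 0], -1], [[-0.96, 0, -0.88], [0, 0, 0], -1], [[-0.96, 0, -0.88], [0, 0, 0], -1], [[-0.96, 0, -0.88], [0, 0, 0], -1], [[-0.96, 0, -0.88], [0, 0, 0], -1], [[-0.96, 0, -0.88], [0, 0, 0], -1], [[-0.96, 0, -0.88], [0, 0, 0], -1], [[-0.96, 0, -0.88], [0, 0, 0], -1], [[-0.96, 0, -0.88], [0, 0, 0], -1]]}}

```text
time: 1.3
tool_pos: [0.3318, 0.2693, 0.2309]
tool_rot: [0.552, -0.552, -0.442, 0.442]
contact_force: [-0.3, 0.4, 1.0]
gripper_width: 0.995
```

```bash
python3 go.py 550 -417 150 75.4
```

```text
t 1.3 pos [0.3318 0.2693 0.2309] yaw 77.3 w 0.995 F [-0.3  0.4  1. ]
shift units [-24.863   3.238 -14.547] rows>= 25
turn units [-0.    0.38 -0.  ]  shift after turn [-24.367   3.235 -15.365]
```

Emit:
{"op": "drive_tool", "data": {"motion": [[[0, 0, 0], [0, 0.38, 0], -1], [[-1, 0, -0.63], [0, 0, 0], -1], [[-1, 0, -0.63], [0, 0, 0], -1], [[-1, 0, -0.63], [0, 0, 0], -1], [[-1, 0, -0.63], [0, 0, 0], -1], [[-1, 0, -0.63], [0, 0, 0], -1], [[-1, 0, -0.63], [0, 0, 0], -1], [[-1, 0, -0.63], [0, 0, 0], -1], [[-1, 0, -0.63], [0, 0, 0], -1], [[-1, 0, -0.63], [0, 0, 0], -1], [[-1, 0, -0.63], [0, 0, 0], -1], [[-1, 0, -0.63], [0, 0, 0], -1]]}}

```text
time: 2.5
tool_pos: [0.4299, -0.0403, 0.2309]
tool_rot: [0.56, -0.559, -0.432, 0.432]
contact_force: [-0.0, 0.6, -0.3]
gripper_width: 1.0
```

Emit:
{"op": "drive_tool", "data": {"motion": [[[-1, 0, -0.63], [0, 0, 0], -1], [[-1, 0, -0.63], [0, 0, 0], -1], [[-1, 0, -0.63], [0, 0, 0], -1], [[-1, 0, -0.63], [0, 0, 0], -1], [[-1, 0, -0.63], [0, 0, 0], -1], [[-1, 0, -0.63], [0, 0, 0], -1], [[-1, 0, -0.63], [0, 0, 0], -1], [[-1, 0, -0.63], [0, 0, 0], -1], [[-1, 0, -0.63], [0, 0, 0], -1], [[-1, 0, -0.63], [0, 0, 0], -1]]}}

```text
time: 3.5
tool_pos: [0.5193, -0.3218, 0.2306]
tool_rot: [0.56, -0.559, -0.432, 0.432]
contact_force: [0.8, 0.2, 0.1]
gripper_width: 1.006
```

```bash
python3 - <<'E'
from meas import *
f=grab("side");np.savez("side1.npz",**f);H=hsv(f);W=pts(f)
m=win(H.shape[:2],370,450,305,360)&(H[...,1]>90)&(H[...,0]<25)
v,u=np.nonzero(m);P=W[m];print(m.sum(),np.nanpercentile(P,[2,50,98],axis=0).round(4))
top=m&(W[...,2]>.043);P=W[top];c,wh,a=cv2.minAreaRect((P[:,:2]*1000).astype(np.float32));print(c,wh,a)
x=f["img"][260:380,330:490];cv2.imwrite("pics/b1.png",cv2.resize(x,None,fx=4,fy=4))
E
python3 go.py 550 -417 150 75.4
```

```text
963 [[ 0.509  -0.4439  0.0089]
 [ 0.543  -0.4271  0.0451]
 [ 0.5836 -0.4003  0.0479]]
(548.780029296875, -420.61724853515625) (34.967193603515625, 78.15674591064453) 74.9702377319336
t 3.55 pos [ 0.5198 -0.3255  0.2304] yaw 75.24 w 0.996 F [-3.2 -0.7  0.7]
shift units [-3.222  3.224 -2.1  ] rows>= 4
turn units [ 0.   -0.03 -0.03]  shift after turn [-3.235  3.215 -2.092]
```

View pics/b1.png

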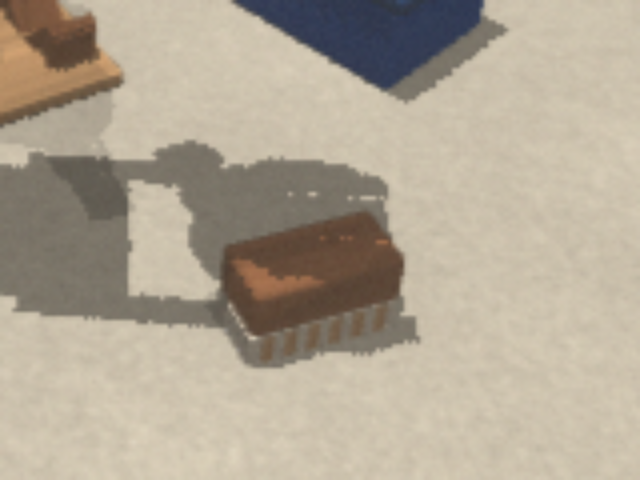

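The picture shows the brush upright; its top is centred near (549.5, -419) mm and its width direction is about 75°. I'm moving over it.

Emit:
{"op": "drive_tool", "data": {"motion": [[[-0.82, 0.8, -0.52], [0, 0, 0], -1], [[-0.82, 0.8, -0.52], [0, 0, 0], -1], [[-0.82, 0.8, -0.52], [0, 0, 0], -1], [[-0.82, 0.8, -0.52], [0, 0, 0], -1], [[0, 0.8, 0], [0, 0, 0], -1], [[0, 0, 0], [0, 0, 0], -1], [[0, 0, 0], [0, 0, 0], -1]]}}

```text
time: 4.25
tool_pos: [0.5486, -0.4126, 0.1306]
tool_rot: [0.56, -0.559, -0.432, 0.433]
contact_force: [0.1, 0.1, -0.3]
gripper_width: 1.003
```

```bash
python3 go.py 549.5 -419 19 75.2
```

```text
t 4.25 pos [ 0.5486 -0.4126  0.1306] yaw 75.4 w 1.003 F [ 0.1  0.1 -0.3]
shift units [-0.242  4.465 -0.108] rows>= 5
turn units [-0.02  0.04  0.01]  shift after turn [-0.237  4.465 -0.102]
```

Emit:
{"op": "drive_tool", "data": {"motion": [[[-0.24, 0.9, -0.1], [0, 0, 0], -1], [[0, 0.9, 0], [0, 0, 0], -1], [[0, 0.9, 0], [0, 0, 0], -1], [[0, 0.9, 0], [0, 0, 0], -1], [[0, 0.86, 0], [0, 0, 0], -1], [[0, 0, 0], [0, 0, 0], -1], [[0, 0, 0], [0, 0, 0], 1], [[0, 0, 0], [0, 0, 0], 1], [[0, 0, 0], [0, 0, 0], 1], [[0, 0, 0], [0, 0, 0], 1], [[0, 0, 0], [0, 0, 0], 1], [[0, 0, 0], [0, 0, 0], 1]]}}

```text
time: 5.45
tool_pos: [0.551, -0.4207, 0.0221]
tool_rot: [-0.558, 0.561, 0.433, -0.432]
contact_force: [-0.4, -0.1, 5.8]
gripper_width: 0.411
```

Emit:
{"op": "drive_tool", "data": {"motion": [[[0, 0, 0], [0, 0, 0], 1], [[0, 0, 0], [0, 0, 0], 1], [[0, -0.8, 0], [0, 0, 0], 1], [[0, -0.8, 0], [0, 0, 0], 1], [[0, 0, 0], [0, 0, 0], 1], [[0, 0, 0], [0, 0, 0], 1]]}}

```text
time: 6.05
tool_pos: [0.5499, -0.4197, 0.0597]
tool_rot: [-0.559, 0.56, 0.432, -0.432]
contact_force: [-0.6, 0.5, -1.5]
gripper_width: 0.405
```

```bash
python3 - <<'E'
from meas import *
f=grab("side");H=hsv(f);W=pts(f)
x=f["img"][180:380,290:490];cv2.imwrite("pics/b2.png",cv2.resize(x,None,fx=3,fy=3))
E
python3 go.py 489 -285 60 83.2
```

```text
t 6.1 pos [ 0.5493 -0.4192  0.0586] yaw 75.39 w 0.409 F [-0.3  0.1 -1.1]
shift units [ 4.587 -0.046  3.689] rows>= 5
turn units [-0.01 -1.56  0.01]  shift after turn [ 5.046 -0.054  3.031]
```

View pics/b2.png

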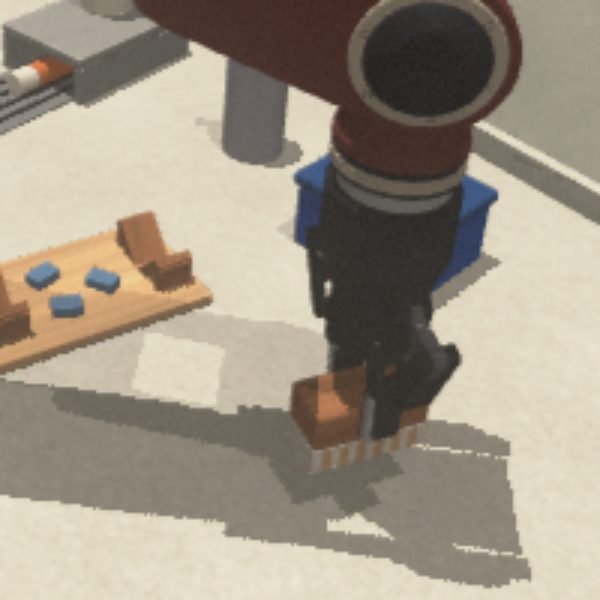

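The brush is held upright and the chips are undisturbed. I'm turning it in line with the tray and moving to the -y side.

Emit:
{"op": "drive_tool", "data": {"motion": [[[0, 0, 0], [0, -0.8, 0], 1], [[0, 0, 0], [0, -0.76, 0], 1], [[0.8, 0, 0.47], [0, 0, 0], 1], [[0.8, 0, 0.47], [0, 0, 0], 1], [[0.8, 0, 0.47], [0, 0, 0], 1], [[0.8, 0, 0.47], [0, 0, 0], 1], [[0.8, 0, 0.47], [0, 0, 0], 1], [[0.8, 0, 0.47], [0, 0, 0], 1], [[0, 0, 0], [0, 0, 0], 1], [[0, 0, 0], [0, 0, 0], 1], [[0, 0, 0], [0, 0, 0], 1]]}}

```text
time: 7.2
tool_pos: [0.4941, -0.2927, 0.0594]
tool_rot: [0.529, -0.529, -0.469, 0.469]
contact_force: [0.3, -0.5, -1.0]
gripper_width: 0.411
```

```bash
python3 - <<'E'
from meas import *
f=grab("top");np.savez("top2.npz",**f);g=grab("side");np.savez("side2.npz",**g)
H=hsv(f)
x=f["img"][180:270,330:430];y=g["img"][220:360,260:420]
a=cv2.resize(x,(445,400),interpolation=cv2.INTER_CUBIC);b=cv2.resize(y,(457,400))[:, :350]
cv2.imwrite("pics/b3.png",np.hstack([a,b]))
E
python3 go.py 491.6 -262.2 33 83.2
```

```text
t 7.3 pos [ 0.4943 -0.2929  0.0597] yaw 83.16 w 0.408 F [ 0.9 -0.  -0.8]
shift units [1.208 1.067 0.254] rows>= 2
turn units [ 0.   -0.01 -0.  ]  shift after turn [1.208 1.068 0.253]
```

View pics/b3.png

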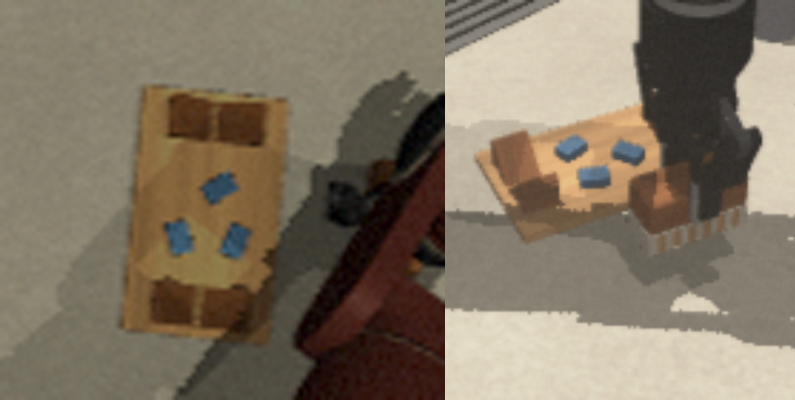

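The brush is upright beside the tray and aligned with it. I'll touch it to the shelf to get its bottom height exactly.

Emit:
{"op": "drive_tool", "data": {"motion": [[[0, 0.7, 0.25], [0, 0, 0], 1], [[0, 0.7, 0], [0, 0, 0], 1], [[0, 0.08, 0], [0, 0, 0], 1], [[0, 0, 0], [0, 0, 0], 1], [[0, 0, 0], [0, 0, 0], 1]]}}

```text
time: 7.8
tool_pos: [0.4881, -0.2919, 0.023]
tool_rot: [-0.529, 0.529, 0.469, -0.469]
contact_force: [-0.1, -0.2, -0.8]
gripper_width: 0.406
```

Emit:
{"op": "drive_tool", "data": {"motion": [[[0, 0.08, 0], [0, 0, 0], 1], [[0, 0, 0], [0, 0, 0], 1], [[0, 0, 0], [0, 0, 0], 1]]}}

```text
time: 8.1
tool_pos: [0.4885, -0.292, 0.022]
tool_rot: [-0.528, 0.529, 0.469, -0.469]
contact_force: [-0.5, -0.8, 5.8]
gripper_width: 0.409
```

Emit:
{"op": "drive_tool", "data": {"motion": [[[0, -0.5, 0], [0, 0, 0], 1], [[0, 0, 0], [0, 0, 0], 1], [[0.6, 0, 0], [0, 0, 0], 1], [[0.6, 0, 0], [0, 0, 0], 1], [[0.4, 0, 0], [0, 0, 0], 1], [[0.4, 0, 0], [0, 0, 0], 1], [[0.4, 0, 0], [0, 0, 0], 1], [[0.4, 0, 0], [0, 0, 0], 1], [[0.4, 0, 0], [0, 0, 0], 1]]}}

```text
time: 9.0
tool_pos: [0.4975, -0.2112, 0.0333]
tool_rot: [-0.529, 0.529, 0.469, -0.469]
contact_force: [-0.8, 0.3, -0.3]
gripper_width: 0.408
```

Emit:
{"op": "drive_tool", "data": {"motion": [[[0.4, 0, 0], [0, 0, 0], 1], [[0.4, 0, 0], [0, 0, 0], 1], [[0.4, 0, 0], [0, 0, 0], 1], [[0.4, 0, 0], [0, 0, 0], 1], [[0.4, 0, 0], [0, 0, 0], 1], [[0.4, 0, 0], [0, 0, 0], 1], [[0.4, 0, 0], [0, 0, 0], 1], [[0.4, 0, 0], [0, 0, 0], 1], [[0.4, 0, 0], [0, 0, 0], 1], [[0.4, 0, 0], [0, 0, 0], 1], [[0.4, 0, 0], [0, 0, 0], 1], [[0, 0, 0], [0, 0, 0], 1]]}}

```text
time: 10.2
tool_pos: [0.5104, -0.1015, 0.0332]
tool_rot: [0.529, -0.528, -0.47, 0.47]
contact_force: [0.4, -0.6, -0.7]
gripper_width: 0.408
```

```bash
python3 - <<'E'
from meas import *
g=grab("side");np.savez("side3.npz",**g);f=grab("top");np.savez("top3.npz",**f)
C=np.array([502.8,-167.9]);a=np.radians(-6.8);X=np.array([np.cos(a),np.sin(a)]);Y=np.array([-X[1],X[0]])
for n,F,q in(("side",g,(220,380,210,320)),("top",f,(300,415,185,270))):
    H=hsv(F);W=pts(F);m=win(H.shape[:2],*q)&(H[...,0]>90)&(H[...,0]<130)&(H[...,1]>60)
    for b in blobs(m,8):
        p=np.nanmedian(W[b],axis=0)*1000;d=p[:2]-C;print(n,b.sum(),p.round(1),"tray",(d@X).round(1),(d@Y).round(1))
y=g["img"][200:340,220:400];cv2.imwrite("pics/b4.png",cv2.resize(y,None,fx=3,fy=3))
E
python3 go.py 489 -285 60 83.2
```

```text
top 23 [489.3 -75.7   8.7] tray -24.3 90.0
t 10.3 pos [ 0.5104 -0.1026  0.0333] yaw 83.23 w 0.412 F [-1.3  0.2 -0.8]
shift units [-7.348 -1.066 -0.01 ] rows>= 8
turn units [-0.    0.01 -0.  ]  shift after turn [-7.347 -1.068 -0.013]
```

View pics/b4.png

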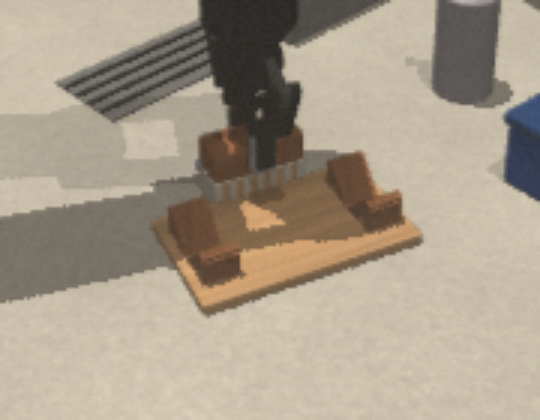

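The board is empty and one chip is seen on the shelf past the edge; the others are hidden behind the brush. I'll lift, go back and recheck.

Emit:
{"op": "drive_tool", "data": {"motion": [[[0, -0.8, 0], [0, 0, 0], 1], [[0, -0.8, 0], [0, 0, 0], 1], [[-0.9, -0.4, 0], [0, 0, 0], 1], [[-0.9, 0, 0], [0, 0, 0], 1], [[-0.9, 0, 0], [0, 0, 0], 1], [[-0.9, 0, 0], [0, 0, 0], 1], [[-0.9, 0, 0], [0, 0, 0], 1], [[-0.9, 0, 0], [0, 0, 0], 1], [[-0.9, 0, 0], [0, 0, 0], 1], [[-0.8, 0, 0], [0, 0, 0], 1], [[0, 0, 0], [0, 0, 0], 1]]}}

```text
time: 11.4
tool_pos: [0.489, -0.2815, 0.0836]
tool_rot: [-0.529, 0.53, 0.468, -0.469]
contact_force: [-0.8, -0.1, -0.1]
gripper_width: 0.411
```

```bash
cat > chips.py <<'E'
from meas import *
f=grab("top");np.savez("topc.npz",**f)
C=np.array([502.8,-167.9]);a=np.radians(-6.8);X=np.array([np.cos(a),np.sin(a)]);Y=np.array([-X[1],X[0]])
H=hsv(f);W=pts(f);m=win(H.shape[:2],310,420,185,280)&(H[...,0]>90)&(H[...,0]<130)&(H[...,1]>60)
for b in blobs(m,5):
    v,u=np.nonzero(b);p=ray(f,np.c_[u,v],.009).mean(0)*1000;d=p[:2]-C;print(b.sum(),p.round(1),"z",np.nanmedian(W[b][:,2]).round(4),"tray",(d@X).round(1),(d@Y).round(1))
E
python3 chips.py;python3 go.py 489 -285 60 83.2
```

```text
30 [533.1 -90.1   9. ] z 0.0083 tray 20.9 80.8
65 [495.7 -65.8   9. ] z 0.0082 tray -19.2 100.6
t 11.45 pos [ 0.4891 -0.2802  0.0834] yaw 83.05 w 0.41 F [-0.5  1.3 -0.7]
shift units [-0.193  0.935 -0.02 ] rows>= 1
turn units [ 0.   -0.03  0.  ]  shift after turn [-0.192  0.935 -0.02 ]
```

All three chips lie flat on the shelf at tray y = +81 and about +100 (two touching). Setting the brush down.

Emit:
{"op": "drive_tool", "data": {"motion": [[[0, 0.8, 0], [0, 0, 0], 1], [[0, 0.8, 0], [0, 0, 0], 1], [[0, 0.6, 0], [0, 0, 0], 1], [[0, 0.25, 0], [0, 0, 0], 1], [[0, 0, 0], [0, 0, 0], 1], [[0, 0, 0], [0, 0, 0], 1], [[0, 0, 0], [0, 0, 0], 0.6], [[0, 0, 0], [0, 0, 0], -0.2], [[0, 0, 0], [0, 0, 0], -1], [[0, 0, 0], [0, 0, 0], -1], [[0, 0, 0], [0, 0, 0], -1], [[0, 0, 0], [0, 0, 0], -1]]}}

```text
time: 12.65
tool_pos: [0.4894, -0.2791, 0.0221]
tool_rot: [-0.529, 0.529, 0.469, -0.469]
contact_force: [-1.0, 0.7, -0.3]
gripper_width: 0.996
```

Emit:
{"op": "drive_tool", "data": {"motion": [[[0, 0, 0], [0, 0, 0], -1], [[0, -0.5, 0], [0, 0, 0], -1], [[0, -0.8, 0], [0, 0, 0], -1], [[0, -1, 0], [0, 0, 0], -1], [[0, -1, 0], [0, 0, 0], -1], [[0, -1, 0], [0, 0, 0], -1], [[0, -1, 0], [0, 0, 0], -1], [[0, -1, 0], [0, 0, 0], -1], [[0, 0, 0], [0, 0, 0], -1]]}}

```text
time: 13.55
tool_pos: [0.4916, -0.2807, 0.1855]
tool_rot: [-0.526, 0.532, 0.47, -0.469]
contact_force: [1.3, -0.2, -0.2]
gripper_width: 1.003
```

```bash
python3 - <<'E'
from meas import *
g=grab("side");np.savez("side4.npz",**g);f=grab("top")
H=hsv(g);W=pts(g)
m=win(H.shape[:2],300,420,260,370)&(W[...,2]>.042)&(W[...,2]<.05)&(H[...,1]>90)
P=W[m];print("brush",m.sum(),cv2.minAreaRect((P[:,:2]*1000).astype(np.float32)))
# tube cap / orange, side view, riser frame
a=np.radians(11.3);O=np.array([.6532,.1371]);X=np.array([np.cos(a),np.sin(a)]);Y=np.array([-X[1],X[0]])
for n,F,q in(("side",g,(270,330,190,220)),("top",f,(265,310,170,210))):
    H=hsv(F);W=pts(F)
    for nm,c in(("orange",(H[...,1]>110)&(H[...,0]<20)),("white",(H[...,2]>150)&(W[...,2]>.015))):
        P=W[win(H.shape[:2],*q)&c];P=P[~np.isnan(P[:,0])];d=P[:,:2]-O
        if len(P):print(n,nm,len(P),"x",np.percentile(d@X,[2,50,98]).round(4),"y",np.percentile(d@Y,[2,50,98]).round(4),"z",np.percentile(P[:,2],[2,98]).round(3))
    # riser front edge check: top board points
    k=win(H.shape[:2],*((285,360,170,215) if n=="side" else (250,310,125,195)))&(W[...,2]>.047)&(W[...,2]<.057)
    P=W[k];d=P[:,:2]-O;print(n,"riser x",np.percentile(d@X,[1,99]).round(4),"y",np.percentile(d@Y,[1,99]).round(4),"rect",cv2.minAreaRect((P[:,:2]*1000).astype(np.float32)))
x=f["img"][165:215,255:335];y=g["img"][180:250,230:342]
cv2.imwrite("pics/b5.png",np.hstack([cv2.resize(x,(400,250),interpolation=cv2.INTER_CUBIC),cv2.resize(y,(400,250),interpolation=cv2.INTER_CUBIC)]))
E
python3 go.py 610 128 150 101.3
```

```text
brush 483 ((575.772216796875, -286.30084228515625), (38.4300651550293, 255.9610595703125), 85.6837387084961)
side orange 70 x [-0.0101  0.0056  0.0314] y [-0.0107 -0.0066  0.0089] z [0.009 0.03 ]
side white 187 x [-0.0342  0.0099  0.0418] y [-0.0526 -0.0082  0.0229] z [0.022 0.055]
side riser x [-0.0022  0.0986] y [-0.0578  0.0589] rect ((703.4163818359375, 148.43807983398438), (108.75243377685547, 120.58123779296875), 11.177000045776367)
top orange 39 x [-0.0112 -0.0031  0.0037] y [-0.0112  0.0008  0.015 ] z [0.003 0.048]
top white 1 x [-0.0299 -0.0299 -0.0299] y [0.0039 0.0039 0.0039] z [0.026 0.026]
top riser x [0.0013 0.1625] y [-0.0578  0.0578] rect ((734.5557250976562, 153.61880493164062), (165.0206756591797, 117.90074157714844), 11.155902862548828)
t 13.65 pos [ 0.4897 -0.2793  0.1807] yaw 83.19 w 0.999 F [ 0.4 -0.2  0.2]
shift units [16.748  1.216 -2.845] rows>= 17
turn units [ 0.02 -3.62 -0.02]  shift after turn [15.032  1.228 -7.912]
```

View pics/b5.png

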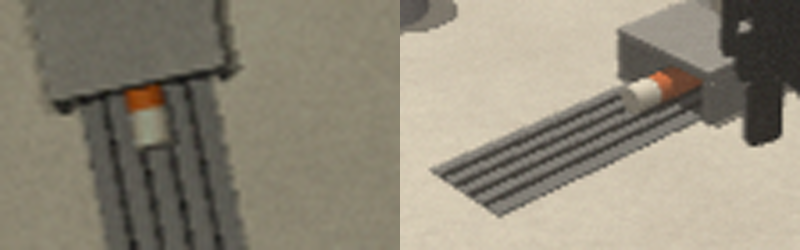

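The liner and riser poses are confirmed: the tube end is about 37 mm out and centred in y. The gripper hid the brush, so I'll check it later. Moving to the tube end.

Emit:
{"op": "drive_tool", "data": {"motion": [[[0, 0, 0], [0, -0.9, 0], -1], [[0, 0, 0], [0, -0.9, 0], -1], [[0, 0, 0], [0, -0.9, 0], -1], [[0, 0, 0], [0, -0.92, 0], -1], [[0.94, 0, -0.55], [0, 0, 0], -1], [[0.94, 0, -0.55], [0, 0, 0], -1], [[0.94, 0, -0.55], [0, 0, 0], -1], [[0.94, 0, -0.55], [0, 0, 0], -1], [[0.94, 0, -0.55], [0, 0, 0], -1], [[0.94, 0, -0.55], [0, 0, 0], -1], [[0.94, 0, -0.55], [0, 0, 0], -1], [[0.94, 0, -0.55], [0, 0, 0], -1]]}}

```text
time: 14.85
tool_pos: [0.5596, -0.0717, 0.1775]
tool_rot: [0.449, -0.447, -0.546, 0.547]
contact_force: [1.3, 0.0, 0.5]
gripper_width: 1.003
```

Emit:
{"op": "drive_tool", "data": {"motion": [[[0.94, 0, -0.55], [0, 0, 0], -1], [[0.94, 0, -0.55], [0, 0, 0], -1], [[0.94, 0, -0.55], [0, 0, 0], -1], [[0.94, 0, -0.55], [0, 0, 0], -1], [[0.94, 0, -0.55], [0, 0, 0], -1], [[0.94, 0, -0.55], [0, 0, 0], -1], [[0.94, 0, -0.4], [0, 0, 0], -1], [[0.94, 0, -0.4], [0, 0, 0], -1], [[0, 0.8, 0], [0, 0, 0], -1], [[0, 0.8, 0], [0, 0, 0], -1], [[0, 0, 0], [0, 0, 0], -1], [[0, 0, 0], [0, 0, 0], -1]]}}

```text
time: 16.05
tool_pos: [0.623, 0.1311, 0.1379]
tool_rot: [0.449, -0.448, -0.546, 0.548]
contact_force: [1.0, -0.7, 0.4]
gripper_width: 0.996
```

```bash
python3 go.py 630.6 132.6 8 101.2
python3 - <<'E'
from meas import *
g=grab("side");np.savez("side5.npz",**g)
H=hsv(g);W=pts(g)
m=win(H.shape[:2],330,400,260,350)&(W[...,2]>.042)&(W[...,2]<.052)&(H[...,1]>90)
for b in blobs(m,60):P=W[b];print("brush",b.sum(),P.mean(0).round(4),cv2.minAreaRect((P[:,:2]*1000).astype(np.float32)))
E
```

```text
t 16.05 pos [0.623  0.1311 0.1379] yaw 101.29 w 0.996 F [ 1.  -0.7  0.4]
shift units [-4.000e-03  5.195e+00 -3.260e-01] rows>= 6
turn units [-0.04  0.02  0.  ]  shift after turn [-2.000e-03  5.196e+00 -3.090e-01]
brush 358 [ 0.4947 -0.2834  0.046 ] ((492.2015380859375, -279.57470703125), (37.49506759643555, 69.03773498535156), 84.72978973388672)
```

The brush stands upright on the shelf with its top at 46 mm. Descending on the tube end.

Emit:
{"op": "drive_tool", "data": {"motion": [[[0, 0.9, -0.32], [0, 0, 0], -1], [[0, 0.9, 0], [0, 0, 0], -1], [[0, 0.9, 0], [0, 0, 0], -1], [[0, 0.9, 0], [0, 0, 0], -1], [[0, 0.9, 0], [0, 0, 0], -1], [[0, 0.7, 0], [0, 0, 0], -1], [[0, 0, 0], [0, 0, 0], -1], [[0, 0, 0], [0, 0, 0], -1]]}}

```text
time: 16.9
tool_pos: [0.6325, 0.1328, 0.0103]
tool_rot: [-0.448, 0.449, 0.547, -0.547]
contact_force: [-0.7, -0.1, 0.7]
gripper_width: 0.999
```

Emit:
{"op": "drive_tool", "data": {"motion": [[[0, 0, 0], [0, 0, 0], 1], [[0, 0, 0], [0, 0, 0], 1], [[0, 0, 0], [0, 0, 0], 1], [[0, 0, 0], [0, 0, 0], 1], [[0, 0, 0], [0, 0, 0], 1], [[0, 0, 0], [0, 0, 0], 1], [[0, 0, 0], [0, 0, 0], 1], [[0, 0, 0], [0, 0, 0], 1]]}}

```text
time: 17.7
tool_pos: [0.6324, 0.1348, 0.011]
tool_rot: [-0.449, 0.448, 0.548, -0.546]
contact_force: [-2.1, 5.9, 4.5]
gripper_width: 0.273
```

Emit:
{"op": "drive_tool", "data": {"motion": [[[0.06, 0, 0.2], [0, 0, 0], 1], [[0, 0, 0.3], [0, 0, 0], 1], [[0, 0, 0.4], [0, 0, 0], 1], [[0, 0, 0.4], [0, 0, 0], 1], [[0, 0, 0.4], [0, 0, 0], 1], [[0, 0, 0.4], [0, 0, 0], 1], [[0, 0, 0.4], [0, 0, 0], 1], [[0, 0, 0], [0, 0, 0], 1]]}}

```text
time: 18.5
tool_pos: [0.5691, 0.1224, 0.0107]
tool_rot: [-0.449, 0.448, 0.547, -0.547]
contact_force: [-3.3, 3.9, 9.9]
gripper_width: 0.279
```

```bash
cat > tube.py <<'E'
from meas import *
a=np.radians(11.3);O=np.array([.6532,.1371]);X=np.array([np.cos(a),np.sin(a)]);Y=np.array([-X[1],X[0]])
f=grab("side");np.savez("sidet.npz",**f);t=grab("top");np.savez("topt.npz",**t)
for n,F,q in(("side",f,(215,330,185,260)),("top",t,(265,320,165,260))):
    H=hsv(F);W=pts(F);m=win(H.shape[:2],*q)&(H[...,1]>110)&(H[...,0]<20)&(W[...,2]<.035);P=W[m];d=P[:,:2]-O
    print(n,m.sum(),"orange x",np.percentile(d@X,[2,98]).round(4),"y med",np.median(d@Y).round(4),"z",np.percentile(P[:,2],[5,95]).round(4))
E
python3 tube.py; python3 go.py 480 100 8 101.3
```

```text
side 199 orange x [-0.1479  0.0245] y med -0.0075 z [0.009  0.0291]
top 1 orange x [-0.1388 -0.1388] y med -0.0033 z [0.0079 0.0079]
t 18.6 pos [0.5691 0.1224 0.0107] yaw 101.27 w 0.281 F [-4.2  3.4 11.3]
shift units [-0.183  0.113  3.671] rows>= 4
turn units [-0.02 -0.01  0.01]  shift after turn [-0.181  0.108  3.672]
```

Emit:
{"op": "drive_tool", "data": {"motion": [[[0.05, -0.08, 0.3], [0, 0, 0], 1], [[0, 0, 0.4], [0, 0, 0], 1], [[0, 0, 0.4], [0, 0, 0], 1], [[0, 0, 0.4], [0, 0, 0], 1], [[0, 0, 0.4], [0, 0, 0], 1], [[0, 0, 0.4], [0, 0, 0], 1], [[0, 0, 0.4], [0, 0, 0], 1], [[0, 0, 0.4], [0, 0, 0], 1], [[0, 0, 0.4], [0, 0, 0], 1], [[0, 0, 0.4], [0, 0, 0], 1], [[0, 0, 0.2], [0, 0, 0], 1], [[0, 0, 0], [0, 0, 0], 1]]}}

```text
time: 19.8
tool_pos: [0.4688, 0.1031, 0.0114]
tool_rot: [0.449, -0.448, -0.547, 0.547]
contact_force: [0.1, 0.5, -0.2]
gripper_width: 0.278
```

```bash
python3 tube.py
python3 - <<'E'
import numpy as np,cv2
y=np.load("sidet.npz")["img"][170:260,210:350];cv2.imwrite("pics/b6.png",cv2.resize(y,None,fx=4,fy=4,interpolation=cv2.INTER_CUBIC))
E
```

```text
side 280 orange x [-0.1674 -0.0594] y med -0.0064 z [0.0107 0.0296]
top 172 orange x [-0.239  -0.0559] y med -0.0 z [0.0116 0.0313]
```

View pics/b6.png

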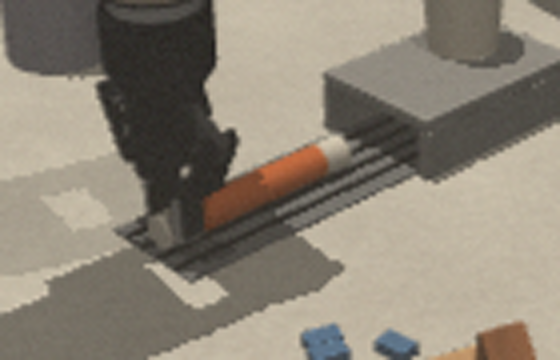

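The tube is out of the riser on the middle groove, with its end still in the fingers. Releasing.

Emit:
{"op": "drive_tool", "data": {"motion": [[[0, 0, 0], [0, 0, 0], 0.4], [[0, 0, 0], [0, 0, 0], 0.2], [[0, 0, 0], [0, 0, 0], -0.3], [[0, 0, 0], [0, 0, 0], -1], [[0, 0, 0], [0, 0, 0], -1], [[0, 0, 0], [0, 0, 0], -1], [[0, -0.8, 0], [0, 0, 0], -1], [[0, -0.9, 0.3], [0, 0, 0], -1], [[0, -0.9, 0.3], [0, 0, 0], -1], [[0, -0.9, 0.3], [0, 0, 0], -1], [[0, 0, 0], [0, 0, 0], -1]]}}

```text
time: 21.0
tool_pos: [0.4495, 0.099, 0.1025]
tool_rot: [-0.447, 0.45, 0.548, -0.545]
contact_force: [1.0, 0.3, 0.7]
gripper_width: 1.002
```

```bash
cat > tube2.py <<'E'
from meas import *
a=np.radians(11.3);O=np.array([.6532,.1371]);X=np.array([np.cos(a),np.sin(a)]);Y=np.array([-X[1],X[0]])
for n,q in(("side",(215,330,185,260)),("top",(265,320,165,260))):
    F=grab(n);H=hsv(F);W=pts(F);d=W[...,:2]-O;dx=d@X;dy=d@Y
    k=(W[...,2]>.013)&(W[...,2]<.04)&(abs(dy)<.045)&(dx<-.005)&(dx>-.25)
    o=k&(H[...,1]>110)&(H[...,0]<20)
    for nm,m in(("all",k),("orange",o)):print(n,nm,m.sum(),"x",np.percentile(dx[m],[1,99]).round(4),"y",np.percentile(dy[m],[5,50,95]).round(4),"ztop",np.percentile(W[m][:,2],95).round(4))
E
python3 tube2.py;python3 go.py 540 110 12 101.3
```

```text
side all 413 x [-0.2026 -0.0342] y [-0.011  -0.0055  0.0076] ztop 0.0294
side orange 265 x [-0.1754 -0.0586] y [-0.0109 -0.0062  0.0046] ztop 0.0294
top all 274 x [-0.1469 -0.0316] y [-0.0116 -0.0009  0.0114] ztop 0.0301
top orange 215 x [-0.1471 -0.055 ] y [-0.0113 -0.0004  0.0114] ztop 0.0301
t 21.1 pos [0.4478 0.0989 0.0992] yaw 101.29 w 1.002 F [0.1 0.4 0.3]
shift units [-0.284  3.494 -3.698] rows>= 4
turn units [ 0.01 -0.   -0.  ]  shift after turn [-0.285  3.49  -3.702]
```

The tube is at rest at riser x ≈ -0.118, y ≈ 0, with its top at 29–30 mm. Taking it round its middle.

```bash
python3 go.py 537.7 115.6 7 101.3
```

```text
t 21.1 pos [0.4478 0.0989 0.0992] yaw 101.29 w 1.002 F [0.1 0.4 0.3]
shift units [-0.046  3.694 -3.651] rows>= 4
turn units [ 0.01 -0.   -0.  ]  shift after turn [-0.048  3.69  -3.656]
```

Emit:
{"op": "drive_tool", "data": {"motion": [[[0, 0, -0.7], [0, 0, 0], -1], [[0, 0, -0.9], [0, 0, 0], -1], [[0, 0, -0.9], [0, 0, 0], -1], [[0, 0, -0.9], [0, 0, 0], -1], [[0, 0.6, -0.2], [0, 0, 0], -1], [[0, 0.8, 0], [0, 0, 0], -1], [[0, 0, 0], [0, 0, 0], -1], [[0, 0, 0], [0, 0, 0], -1]]}}

```text
time: 21.9
tool_pos: [0.5346, 0.1164, 0.0623]
tool_rot: [0.449, -0.447, -0.546, 0.548]
contact_force: [-0.1, -0.1, 0.2]
gripper_width: 1.002
```

```bash
python3 go.py 537.7 115.6 7 101.3
```

```text
t 21.9 pos [0.5346 0.1164 0.0623] yaw 101.29 w 1.002 F [-0.1 -0.1  0.2]
shift units [-0.056  2.212 -0.123] rows>= 3
turn units [-0.04 -0.    0.  ]  shift after turn [-0.055  2.212 -0.115]
```

Emit:
{"op": "drive_tool", "data": {"motion": [[[-0.03, 0.7, -0.12], [0, 0, 0], -1], [[0, 0.7, 0], [0, 0, 0], -1], [[0, 0.5, 0], [0, 0, 0], -1], [[0, 0.3, 0], [0, 0, 0], -1], [[0, 0, 0], [0, 0, 0], -1], [[0, 0, 0], [0, 0, 0], 1], [[0, 0, 0], [0, 0, 0], 1], [[0, 0, 0], [0, 0, 0], 1], [[0, 0, 0], [0, 0, 0], 1], [[0, 0, 0], [0, 0, 0], 1], [[0, 0, 0], [0, 0, 0], 1], [[0, 0, 0], [0, 0, 0], 1]]}}

```text
time: 23.1
tool_pos: [0.5395, 0.1168, 0.0099]
tool_rot: [-0.448, 0.449, 0.547, -0.546]
contact_force: [-1.2, 2.2, 5.5]
gripper_width: 0.28
```

Emit:
{"op": "drive_tool", "data": {"motion": [[[0, 0, 0], [0, 0, 0], 1], [[0, -0.6, 0], [0, 0, 0], 1], [[0, -0.9, 0], [0, 0, 0], 1], [[0, -0.9, 0], [0, 0, 0], 1], [[0, -0.9, 0], [0, 0, 0], 1], [[0, -0.7, 0], [0, 0, 0], 1], [[0, 0, 0], [0, 0, 0], 1], [[0, 0, 0], [0, 0, 0], 1]]}}

```text
time: 23.9
tool_pos: [0.5387, 0.116, 0.109]
tool_rot: [0.448, -0.449, -0.547, 0.547]
contact_force: [-0.0, -0.1, -1.1]
gripper_width: 0.283
```

```bash
python3 go.py 503 -168 100 83.2
python3 - <<'E'
from meas import *
g=grab("side");np.savez("side6.npz",**g)
H=hsv(g);W=pts(g)
a=np.radians(11.3);T=manip.state()["tool_pos"];X=np.array([np.cos(a),np.sin(a)]);Y=np.array([-X[1],X[0]])
d=W-T;dx=d[...,:2]@X;dy=d[...,:2]@Y
m=(abs(dx)<.11)&(abs(dy)<.02)&(abs(d[...,2])<.035)
o=m&(H[...,1]>110)&(H[...,0]<20)
for n,k in(("all",m),("orange",o)):
    print(n,k.sum(),"x",np.percentile(dx[k],[1,99]).round(4))
for lo,hi in((-.085,-.03),(.03,.085)):
    k=o&(dx>lo)&(dx<hi);print(k.sum(),"y",np.percentile(dy[k],[2,50,98]).round(4),"z",np.percentile(d[k][:,2],[2,50,98]).round(4))
cv2.imwrite("pics/b7.png",cv2.resize(g["img"][150:270,200:380],None,fx=3.3,fy=3.3))
E
```

```text
t 23.9 pos [0.5387 0.116  0.109 ] yaw 101.29 w 0.283 F [-0.  -0.1 -1.1]
shift units [-10.862   0.366   3.626] rows>= 11
turn units [ 0.    3.62 -0.01]  shift after turn [-11.451   0.361   0.075]
all 518 x [-0.0863  0.0827]
orange 233 x [-0.0589  0.0585]
81 y [-0.0139 -0.0103  0.0006] z [-0.0005  0.0139  0.0203]
69 y [-0.0137 -0.0097  0.0003] z [-0.0007  0.0135  0.0206]
```

View pics/b7.png

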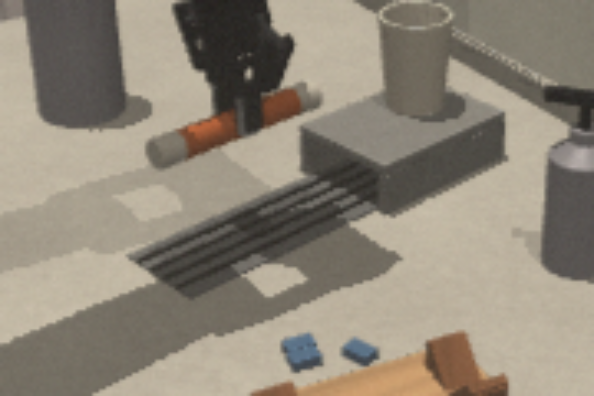

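The tube is held level and centred within 2 mm, its axis about 7.5 mm above the TCP. I'll check the tray pose from the side camera, then carry the tube over.

Run:
```python
from meas import *
C=np.array([.5028,-.1679]);a=np.radians(-6.8);X=np.array([np.cos(a),np.sin(a)]);Y=np.array([-X[1],X[0]])
for n in("side6","side1","topc"):
    g=dict(np.load(n+".npz"));W=pts(g);H=hsv(g);d=W[...,:2]-C;dx=d@X;dy=d@Y;z=W[...,2]
    b=(abs(dx)<.11)&(abs(dy)<.07)&(z>.0065)&(z<.05)&(H[...,1]>70)&(H[...,0]<25)
    P=W[b];(c,w,_)=cv2.minAreaRect((P[:,:2]*1000).astype(np.float32))
    t=d[b]*1000
    print(n,b.sum(),"rect",np.round(c,1),np.round(w,1),round(_,1),"x",np.percentile(dx[b],[1,99]).round(4),"y",np.percentile(dy[b],[1,99]).round(4))
    # groove bottom: in V rests, ridge planes: fit z=|dy-y0|+c
    for s in(-1,1):
        k=(dx*s>.058)&(dx*s<.080)&(abs(dy)<.026)&(z>.012)&(z<.04)
        L=[];
        q=np.c_[dy[k],z[k]]
        from scipy.optimize import least_squares
        if k.sum()>10:
            r=least_squares(lambda p:np.abs(q[:,0]-p[0])+p[1]-q[:,1],[0,.009],loss="soft_l1",f_scale=.002);print("  V",s,k.sum(),r.x.round(4),np.sqrt(r.cost*2/k.sum()).round(4))
```

```text
side6 2536 rect [ 500.3 -167.3] [114.4 184.6] 83.5 x [-0.0934  0.0841] y [-0.0548  0.0524]
  V -1 131 [0.0032 0.0116] 0.0016
  V 1 106 [-0.0123 -0.0041] 0.0018
side1 2312 rect [ 500.5 -167.3] [113.9 184.3] 83.2 x [-0.0935  0.0841] y [-0.055   0.0527]
  V -1 129 [-0.0092 -0.0009] 0.0019
  V 1 112 [0.0033 0.0121] 0.0018
topc 1737 rect [ 502.8 -169. ] [109.9 183.7] 83.2 x [-0.0899  0.09  ] y [-0.0545  0.0525]
  V -1 98 [-0.0012  0.0093] 0.002
  V 1 96 [-0.0011  0.0087] 0.0019
```

Emit:
{"op": "drive_tool", "data": {"motion": [[[0, 0, 0], [0, 0.9, 0], 1], [[0, 0, 0], [0, 0.9, 0], 1], [[0, 0, 0], [0, 0.9, 0], 1], [[0, 0, 0], [0, 0.92, 0], 1], [[-0.7, 0, 0], [0, 0, 0], 1], [[-0.9, 0, 0], [0, 0, 0], 1], [[-0.9, 0, 0], [0, 0, 0], 1], [[-0.9, 0, 0], [0, 0, 0], 1], [[-0.9, 0, 0], [0, 0, 0], 1], [[-0.9, 0, 0], [0, 0, 0], 1], [[-0.9, 0, 0], [0, 0, 0], 1], [[-0.9, 0, 0], [0, 0, 0], 1]]}}

```text
time: 25.15
tool_pos: [0.5167, -0.0581, 0.1071]
tool_rot: [0.53, -0.528, -0.469, 0.47]
contact_force: [0.9, -0.6, -1.2]
gripper_width: 0.275
```

Emit:
{"op": "drive_tool", "data": {"motion": [[[-0.9, 0, 0], [0, 0, 0], 1], [[-0.9, 0, 0], [0, 0, 0], 1], [[-0.9, 0, 0], [0, 0, 0], 1], [[-0.9, 0, 0], [0, 0, 0], 1], [[-0.9, 0, 0], [0, 0, 0], 1], [[0, 0, 0], [0, 0, 0], 1], [[0, 0, 0], [0, 0, 0], 1]]}}

```text
time: 25.85
tool_pos: [0.5039, -0.1688, 0.1076]
tool_rot: [0.53, -0.528, -0.469, 0.469]
contact_force: [-0.2, -0.4, -0.7]
gripper_width: 0.276
```

```bash
python3 go.py 503 -168 60 83.2
```

```text
t 25.85 pos [ 0.5039 -0.1688  0.1076] yaw 83.13 w 0.276 F [-0.2 -0.4 -0.7]
shift units [0.027 1.903 0.034] rows>= 2
turn units [-0.03 -0.01  0.01]  shift after turn [0.029 1.902 0.039]
```

Emit:
{"op": "drive_tool", "data": {"motion": [[[0, 0.7, 0.05], [0, 0, 0], 1], [[0, 0.7, 0], [0, 0, 0], 1], [[0, 0.7, 0], [0, 0, 0], 1], [[0, 0.6, 0], [0, 0, 0], 1], [[0, 0.4, 0], [0, 0, 0], 1], [[0, 0, 0], [0, 0, 0], 1], [[0, 0, 0], [0, 0, 0], 1], [[0, 0, 0], [0, 0, 0], 1]]}}

```text
time: 26.65
tool_pos: [0.5044, -0.1693, 0.0326]
tool_rot: [-0.528, 0.529, 0.47, -0.469]
contact_force: [0.3, -0.5, -0.5]
gripper_width: 0.274
```

Emit:
{"op": "drive_tool", "data": {"motion": [[[0, 0.16, 0], [0, 0, 0], 1], [[0, 0, 0], [0, 0, 0], 1], [[0, 0, 0], [0, 0, 0], 1]]}}

```text
time: 26.95
tool_pos: [0.5036, -0.1691, 0.0277]
tool_rot: [-0.529, 0.529, 0.469, -0.469]
contact_force: [-0.9, 0.2, 0.7]
gripper_width: 0.278
```

Emit:
{"op": "drive_tool", "data": {"motion": [[[0, 0.12, 0], [0, 0, 0], 1], [[0, 0, 0], [0, 0, 0], 1], [[0, 0, 0], [0, 0, 0], 1]]}}

```text
time: 27.25
tool_pos: [0.5034, -0.169, 0.0244]
tool_rot: [0.529, -0.529, -0.469, 0.469]
contact_force: [-0.1, 0.5, -1.6]
gripper_width: 0.279
```

Emit:
{"op": "drive_tool", "data": {"motion": [[[0, 0.1, 0], [0, 0, 0], 1], [[0, 0, 0], [0, 0, 0], 1], [[0, 0, 0], [0, 0, 0], 1]]}}

```text
time: 27.55
tool_pos: [0.5041, -0.1687, 0.0227]
tool_rot: [0.529, -0.529, -0.47, 0.469]
contact_force: [-1.2, 3.6, 5.1]
gripper_width: 0.274
```

Emit:
{"op": "drive_tool", "data": {"motion": [[[0, 0.06, 0], [0, 0, 0], 1], [[0, 0, 0], [0, 0, 0], 1], [[0, 0, 0], [0, 0, 0], 1]]}}

```text
time: 27.85
tool_pos: [0.5043, -0.1683, 0.0223]
tool_rot: [0.529, -0.529, -0.47, 0.469]
contact_force: [-4.3, 6.8, 11.9]
gripper_width: 0.28
```

Emit:
{"op": "drive_tool", "data": {"motion": [[[0, 0.06, 0], [0, 0, 0], 1], [[0, 0, 0], [0, 0, 0], 1], [[0, 0, 0], [0, 0, 0], 1]]}}

```text
time: 28.15
tool_pos: [0.5046, -0.1679, 0.0217]
tool_rot: [0.529, -0.528, -0.47, 0.469]
contact_force: [-5.8, 8.9, 18.4]
gripper_width: 0.276
```

Contact forces point to tray +y and -x, so I'll ease the hand that way.

Emit:
{"op": "drive_tool", "data": {"motion": [[[0.05, 0, 0.05], [0, 0, 0], 1], [[0.05, 0, 0.04], [0, 0, 0], 1], [[0, 0, 0], [0, 0, 0], 1], [[0, 0, 0], [0, 0, 0], 1]]}}

```text
time: 28.55
tool_pos: [0.5046, -0.1677, 0.0217]
tool_rot: [-0.526, 0.531, 0.47, -0.469]
contact_force: [2.9, -0.4, 9.2]
gripper_width: 0.281
```

```bash
cat > seat.py <<'E'
from meas import *
C=np.array([.5020,-.1685]);a=np.radians(-6.8);X=np.array([np.cos(a),np.sin(a)]);Y=np.array([-X[1],X[0]])
for n in("side","top"):
    g=grab(n);np.savez(n+"s.npz",**g);W=pts(g);H=hsv(g);d=W[...,:2]-C;dx=d@X;dy=d@Y;z=W[...,2]
    m=(abs(dx)<.1)&(abs(dy)<.02)&(z>.028)&(z<.06)
    o=m&(H[...,1]>140)&(H[...,0]<12)
    print(n,m.sum(),"x",np.percentile(dx[m],[1,99]).round(4))
    for lo,hi in((-.088,-.05),(-.05,-.015),(.015,.05),(.05,.088)):
        k=m&(dx>lo)&(dx<hi);  P=W[k]
        if k.sum()>5:print("  seg",lo,k.sum(),"y",np.percentile(dy[k],[5,50,95]).round(4),"ztop",np.percentile(z[k],[50,97]).round(4), "y of top", np.median(dy[k&(z>np.percentile(z[k],70))]).round(4))
E
python3 seat.py;python3 go.py 503 -168 20 83.2
python3 - <<'E'
import numpy as np,cv2
cv2.imwrite("pics/b8.png",cv2.resize(np.load("sides.npz")["img"][210:310,255:375],None,fx=5,fy=5,interpolation=cv2.INTER_CUBIC))
E
```

```text
side 627 x [-0.0835  0.0838]
  seg -0.088 155 y [-0.0118 -0.0058  0.0097] ztop [0.037  0.0412] y of top -0.0004
  seg -0.05 134 y [-0.0121 -0.006   0.0068] ztop [0.0372 0.041 ] y of top -0.0009
  seg 0.015 90 y [-0.0127 -0.0083  0.0004] ztop [0.0349 0.0412] y of top -0.0043
  seg 0.05 124 y [-0.0122 -0.0061  0.0067] ztop [0.0379 0.0414] y of top -0.0005
top 89 x [-0.0625 -0.0219]
  seg -0.088 28 y [-0.0179 -0.0024  0.0099] ztop [0.0363 0.0424] y of top -0.0038
  seg -0.05 61 y [-0.0101  0.003   0.0116] ztop [0.0375 0.0429] y of top 0.0008
t 28.65 pos [ 0.5045 -0.1677  0.0217] yaw 83.2 w 0.277 F [0.6 0.5 8.3]
shift units [-0.019  0.069  0.06 ] rows>= 1
turn units [ 0.08  0.   -0.03]  shift after turn [-0.019  0.069  0.06 ]
```

View pics/b8.png

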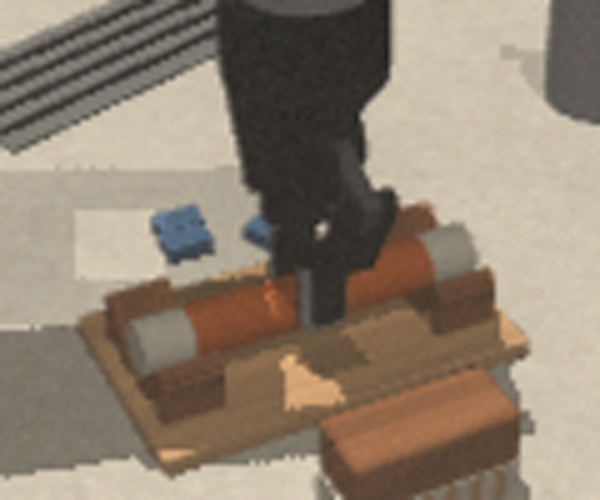

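The tube lies in both V rests (top about 41 mm against 40 nominal, centred) with light downward force and no side force. I'll press a touch, hold, then release gently and rise.

Emit:
{"op": "drive_tool", "data": {"motion": [[[0, 0.04, 0], [0, 0, 0], 1], [[0, 0, 0], [0, 0, 0], 1], [[0, 0, 0], [0, 0, 0], 1], [[0, 0, 0], [0, 0, 0], 1], [[0, 0, 0], [0, 0, 0], 1], [[0, 0, 0], [0, 0, 0], 1], [[0, 0, 0], [0, 0, 0], 1]]}}

```text
time: 29.35
tool_pos: [0.5046, -0.1677, 0.0217]
tool_rot: [-0.527, 0.531, 0.47, -0.469]
contact_force: [-1.3, 1.1, 13.7]
gripper_width: 0.28
```

Emit:
{"op": "drive_tool", "data": {"motion": [[[0, 0, 0], [0, 0, 0], 0.4], [[0, 0, 0], [0, 0, 0], 0.2], [[0, 0, 0], [0, 0, 0], 0], [[0, 0, 0], [0, 0, 0], -0.3], [[0, 0, 0], [0, 0, 0], -0.3], [[0, 0, 0], [0, 0, 0], -0.3], [[0, -0.4, 0], [0, 0, 0], -0.3], [[0, -0.8, 0], [0, 0, 0], -0.3], [[0, -1, 0], [0, 0, 0], -0.3], [[0, -1, 0], [0, 0, 0], -0.3], [[0, -1, 0], [0, 0, 0], -0.3], [[0, 0, 0], [0, 0, 0], -0.3]]}}

```text
time: 30.55
tool_pos: [0.5044, -0.1676, 0.1283]
tool_rot: [-0.526, 0.532, 0.471, -0.468]
contact_force: [-0.0, -0.1, 0.7]
gripper_width: 0.652
```

Emit:
{"op": "drive_tool", "data": {"motion": [[[0, -0.5, 0.8], [0, 0, 0], -0.3], [[0, -0.5, 0.8], [0, 0, 0], -0.3], [[0, 0, 0.8], [0, 0, 0], -0.3], [[0, 0, 0.8], [0, 0, 0], -0.3], [[0, 0, 0], [0, 0, 0], -0.3], [[0, 0, 0], [0, 0, 0], -0.3]]}}

```text
time: 31.15
tool_pos: [0.4222, -0.1567, 0.1477]
tool_rot: [-0.529, 0.529, 0.469, -0.469]
contact_force: [1.0, -0.2, 0.8]
gripper_width: 0.654
```

```bash
python3 seat.py; python3 chips.py
python3 - <<'E'
import numpy as np,cv2
from h import manip
s=manip.state();print(s["time"],s["tool_pos"].round(3),abs(s["joint_vel"]).max().round(4))
a=cv2.resize(np.load("sides.npz")["img"][180:360,230:470],None,fx=2.5,fy=2.5,interpolation=cv2.INTER_CUBIC)
cv2.imwrite("pics/b9.png",a)
E
```

```text
side 654 x [-0.0837  0.0833]
  seg -0.088 154 y [-0.0113 -0.006   0.0076] ztop [0.0373 0.0416] y of top 0.0
  seg -0.05 131 y [-0.0114 -0.0064  0.0055] ztop [0.0374 0.0411] y of top 0.0007
  seg 0.015 129 y [-0.0119 -0.0064  0.0056] ztop [0.0374 0.0411] y of top -0.0001
  seg 0.05 127 y [-0.0126 -0.0059  0.0054] ztop [0.0374 0.0412] y of top 0.0004
top 250 x [-0.0191  0.0863]
  seg -0.05 7 y [0.0057 0.0106 0.0115] ztop [0.0337 0.0396] y of top 0.0103
  seg 0.015 83 y [-0.0109  0.0011  0.0111] ztop [0.038  0.0438] y of top -0.0004
  seg 0.05 99 y [-0.0123  0.0012  0.0165] ztop [0.0376 0.044 ] y of top 0.0002
30 [533.1 -90.1   9. ] z 0.0089 tray 20.9 80.8
65 [495.7 -65.8   9. ] z 0.0089 tray -19.2 100.6
5 [ 485.  -170.1    9. ] z 0.4396 tray -17.4 -4.3
31.3 [ 0.423 -0.157  0.148] 0.0015
```

View pics/b9.png

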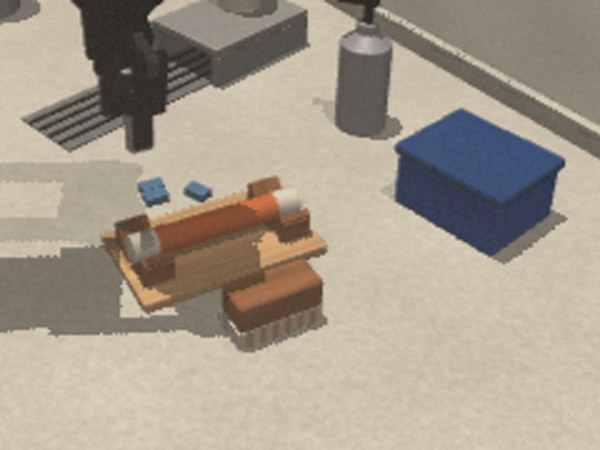

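The tube lies level and centred in both rests, the chips are on the shelf, the brush stands upright beside the tray and the arm is clear. Handing in.

```bash
python3 -c "
from plant import manip
print(manip.job_done())"
```

```text
the job is handed in; nothing more can be done
None
```

I handed the job in at about 31 s of the 72 s allowed; the interface reports no verdict.

**What I did**
1. I swept the three chips off the tray's +y side with the brush in one pass.
2. I set the brush down on the shelf on the tray's other side.
3. I drew the tube about 165 mm out of the riser by its end and let it lie on the liner.
4. I took it again round its middle and pressed it into both V rests. I held it there for about 0.7 s with roughly 10 N down and almost no side force, then let go.

**Last checks**
- **Tube:** level in both rests, with its ends at -84 and +83 mm from the tray centre. It is within about 1 mm across. Its top reads about 41 mm against 40 nominal, which is within camera accuracy.
- **Chips:** all three lie flat on the shelf, centres at tray y of about +81 and +101 mm. Two touch each other, so I measured those as one patch.
- **Brush:** upright on the shelf, centre about 112 mm from the tray centre in -y.
- **Bystanders:** cup, bottle, tub and holder were not touched as far as the pictures and forces show. I did not measure their positions again.
- **Disagreements:** the two cameras differed by about 2 mm on the tray centre. The V-groove fit from the side camera was poor, so I used the averaged centre and the contact forces instead. The last colour check also picked up a stray 5-pixel blue patch at 0.44 m height, which is the arm rather than a chip.

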